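# Lock the sampler carousel with its pin

## Robot

A 7-joint arm with a two-finger parallel gripper is mounted at the origin on the work surface. World frame = base frame: x ahead of the robot, y to its left, z up, the work surface at z = 0. Lengths are in m, angles in rad, forces in N, time in s.
With the tool pointing down it reaches from about 0.425 to 0.925 m from the base axis. Payload 6.8 kg.
Tool frame: the origin (TCP) lies on the mounting face of the last link; the fingertips stand 173 mm ahead of it and the grasp point (between the pads) lies 155 mm ahead of it; z points along the fingers, y is the line along which they close (so a half turn about z gives the same grasp; the last joint's range is limited). The gripper opens to 85 mm and grips with 20 to 120 N. Pads are 22 mm wide; open, the fingers measure 114 mm over their backs; the gripper's body (76 mm by 85 mm) begins 54 mm behind the grasp point. The pads swing forward as they close: fully open they stand 13 mm farther back than shut.
Start: joints at [1.106, 0.477, 0.022, 1.555, -0.011, 1.109, -0.083], TCP at [0.236, -0.632, 0.405] pointing down, gripper open.
Joint ranges: [-2.96, 2.96], [-0.34, 2.1], [-1.41, 1.46], [0.24, 2.44], [-1.37, 4.51], [0.17, 1.92], [-2.96, 2.96]. Speed limits (rad/s): [2.39, 2.39, 3.14, 3.14, 3.14, 3.14, 3.14].

## Interface

Orientations are given as a unit quaternion [w, x, y, z].
In Python, from station import bot gives the robot as it stands. The module is installed in compiled form; this text tells all that it offers.
- The arm moves only by the shell command python3 -m pendant 'ROWS' [FORCE]. ROWS is JSON, a list of rows, each a list of 5 numbers: the finger opening in m, from 0 to 0.0854, then the shift along the tool's x, y, z in m, then the turn about the tool's z in degrees. In form: [[jaw, x, y, z, yaw], ...]. A call has 1 to 12 rows; each row shifts and turns the commanded pose from where the row before left it, along the tool's axes as they then stand; what a row does not reach is not made up. A row lasts 1/12 s, in which the tool goes at most 41.7 mm and 7.16 degrees, less where a joint would pass 70% of its speed; a pose out of reach is approached as far as the arm can. A call with a gripper value outside its range is refused whole. The fingers move at their own pace and stop on an object; FORCE is the grip in N (left out, the last holds). Time passes only in rows, so rows that do not move let the fingers close. It gives the time, the measured TCP pose, the force, the opening and the grip force at its end, in the units of the state.
- bot.get_obs(): the state, without advancing time (a new reading comes with each control period).
- bot.read_camera(name): name is "side" or "top"; returns (picture, depth): 480x640x3 uint8, blue, green, red; 480x640 float32, m along the optical axis (not along the pixel's ray), 0 where there is no reading.
- bot.camera_model(name): a dict with "intrinsics" (3x3 intrinsics, pixels), "R" (3x3) and "t" (3): a world point X has camera coordinates R X + t. Camera axes: x right, y down, z forward; pixel columns grow to the right and rows downward; lengths in m; the calibration is good to about 2 mm. A picture is of the moment at which its call begins. camera_model takes no time and is no camera call.
- bot.hand_in(): hands the job in; it is judged then, once.
Trained networks look in the newest picture that a camera, given by its name, has taken for a name from the list of things; names that differ only in an ending like _2 or _b are one class to them, and where a whole thing is asked for, a point or a joint stands for the part that bears it (a point fixed in the world has none). Each returns a list of dicts, best first, with "score" (0 to 1); they miss things now and then, are a little off and sometimes report something else, mostly with a low value. They report only what shows in the picture. A call takes as long as a camera call. They do not tell look-alikes from the thing itself.
- bot.boxes_of(name, camera): "at" ([column, row] in pixels, amid what is visible of it).
- bot.trace(name, camera): "mask" (480x640 bool, what is visible of it) and "at" ([column, row] in pixels, amid what is visible of it).
- bot.pinpoint(name, camera): "at" ([column, row] in pixels: a listed point, or the origin of a listed thing).
The state is a dict: "t": time; "q": joint angles; "joint_vel": joint speeds; "joint_torque": joint torques, N m; "eef_pos": TCP position; "tool_rot": TCP orientation; "contact_force": force on the tool from outside, world axes, zero at the start; "torque": the same for the moment, N m; "gripper_width": opening from 0.0 (shut) to 1.0 (fully open); "grasp_force": force on a finger pad.
Only numpy, scipy, OpenCV 4.12 (cv2) and the standard library are available. Lean on these libraries where they do the work, as an engineer would, in place of code of your own. Each camera call takes 0.05 s, during which the arm holds its last target. There are 200 camera calls.

## Task

Lock the sampler's vial carousel: turn it by its upright post until the hole in the carousel's tab lies over the hole in the fixed ear of the base. Then take the lock pin, the one with the round knob, not the T-handled key beside it, push it down through both holes until its collar sits flat on the tab, and let go.

Things in the scene. Friction and masses are not known exactly. Their poses are not given: they have to be found in the camera images.
- post (a point): Round black upright post, 18 mm thick, 66 mm tall, on the white vial carousel (disc 152 mm across, top 46 mm above the bench, vial caps 11 mm higher). Point: on its axis, 21 mm below its top. The carousel turns about a vertical axis, stays where left (about 1 N at the post). From above, post, axis and tab hole lie in line: post 60 mm from the axis, tab hole 105 mm on the opposite side.
- tab_hole (a point): Centre of the through hole, 33 mm across, in the square aluminium tab (56 x 56 mm, 12 mm thick) that sticks out of the carousel's rim and turns with it. Point: at the tab's upper face, 46 mm above the bench. At the start the tab stands 30 to 65 degrees counter-clockwise, seen from above, from the ear. No stop marks the lined-up place.
- ear_hole (a point): Centre of the through hole, 33 mm across, in the square steel ear (56 x 56 mm, 12 mm thick) of the sampler's fixed black base, 105 mm from the turning axis. Point: at the ear's upper face, 30 mm above the bench; the lined-up tab lies 4 mm above it. x points outwards from the turning axis, z up.
- pin_knob (a point): Lock pin, 160 g, upright in one of two holes, 110 mm apart, of a grey block (190 x 66 x 50 mm); a T-handled key fills the other. Knob: round, 24 mm thick, 50 mm tall; under it a collar 48 mm across, 6 mm thick; then a tapered shank 14 mm thick, 42 mm long. Point: knob's centre, 31 mm above the collar's underside, 73 mm above the shank's end; 77 mm above the bench when fully home. z: up the pin.
There are look-alikes about, which are no part of the job. What is shaped like the part that bears pin_knob but green is not meant.

How it is judged:
By the outcome, as a careful person would: the job done as asked, in the order asked, and still so for the second after the job is handed in, with the robot touching nothing.
It also fails if it takes over 45 s, if anything falls off the work surface, if the arm or the gripper's body presses on something with over 40 N, if the wrist force passes 120 N, or if a joint passes its speed limit or range.

## Working session

There is one attempt and no reset: what is moved stays moved. The work goes in short steps, Python scripts to look and compute and a shell command to move; the robot and the scene stay as the last step left them, time stands still between calls to the robot, and variables do not carry over. Pictures are saved under pics/ and viewed, at most 10 in all, crops included, and the job is handed in when it is done.

```bash
mkdir -p pics; cat > h.py <<'E'
import numpy as np, cv2
from station import bot
def ray(cam,px):
    m=bot.camera_model(cam);K,R,t=map(np.array,(m["intrinsics"],m["R"],m["t"]))
    d=R.T@np.linalg.solve(K,[px[0],px[1],1.]);return -R.T@t,d
def at_z(cam,px,z):
    c,d=ray(cam,px);return c+d*(z-c[2])/d[2]
def at_depth(cam,px,D):
    u,v=int(round(px[0])),int(round(px[1]))
    c,d=ray(cam,px);w=D[max(v-2,0):v+3,max(u-2,0):u+3];w=w[w>0]
    return c+d*np.median(w) if len(w) else None
def proj(cam,X):
    m=bot.camera_model(cam);p=np.array(m["intrinsics"])@(np.array(m["R"])@np.array(X)+np.array(m["t"]));return p[:2]/p[2]
Z=dict(post=.0,tab_hole=.046,ear_hole=.030,pin_knob=.077)
E
python3 - <<'E'
from h import *
np.set_printoptions(precision=4,suppress=True)
o=bot.get_obs();print(o["t"],o["eef_pos"],o["tool_rot"],o["gripper_width"])
for c in("top","side"):
    I,D=bot.read_camera(c);cv2.imwrite(f"pics/{c}0.png",I);print(c,ray(c,(320,240)))
    for n in Z:
        for r in bot.pinpoint(n,c)[:4]:
            print(c,n,round(r["score"],2),np.array(r["at"]),"z:",at_z(c,r["at"],Z[n] or .091),"D:",at_depth(c,r["at"],D))
E
```

```text
0.0 [ 0.2357 -0.6322  0.4037] [-0.0009  0.9841  0.1775 -0.0002] 0.9994719731392628
top (array([ 0.3722, -0.0286,  0.8904]), array([ 0.1482, -0.0001, -0.989 ]))
top post 0.66 [268.3 247.3] z: [0.4782 0.064  0.091 ] D: [0.4757 0.0618 0.1103]
top tab_hole 0.92 [234.9 176.7] z: [0.622  0.1372 0.046 ] D: [ 0.636   0.1465 -0.0013]
top ear_hole 0.7 [272.3 176.2] z: [0.6282 0.0664 0.03  ] D: [ 0.6376  0.0699 -0.0016]
top ear_hole 0.2 [421.1 256.6] z: [ 0.4699 -0.2236  0.03  ] D: [ 0.4616 -0.207   0.103 ]
top pin_knob 0.85 [457.3 311.9] z: [ 0.3655 -0.2749  0.077 ] D: [ 0.3656 -0.2692  0.0958]
top pin_knob 0.62 [420.9 255. ] z: [ 0.4675 -0.2126  0.077 ] D: [ 0.4644 -0.2067  0.1034]
top pin_knob 0.61 [268.8 249.2] z: [0.4766 0.0646 0.077 ] D: [0.4723 0.0608 0.1102]
side (array([0.2487, 0.4959, 0.5178]), array([ 0.3352, -0.7622, -0.5543]))
side post 0.73 [293.7 300.6] z: [0.48   0.0589 0.091 ] D: [0.4761 0.0663 0.0982]
side tab_hole 0.73 [180.8 335.8] z: [0.6142 0.1416 0.046 ] D: [0.6493 0.1076 0.0008]
side ear_hole 0.58 [207.5 310.7] z: [0.6223 0.0699 0.03  ] D: [0.645  0.044  0.0004]
side pin_knob 0.8 [371.8 212.3] z: [ 0.4655 -0.2307  0.077 ] D: [ 0.4589 -0.2085  0.0904]
side pin_knob 0.64 [432.2 217. ] z: [ 0.3618 -0.2575  0.077 ] D: [ 0.3627 -0.2633  0.0736]
```

View pictures.

View pics/top0.png

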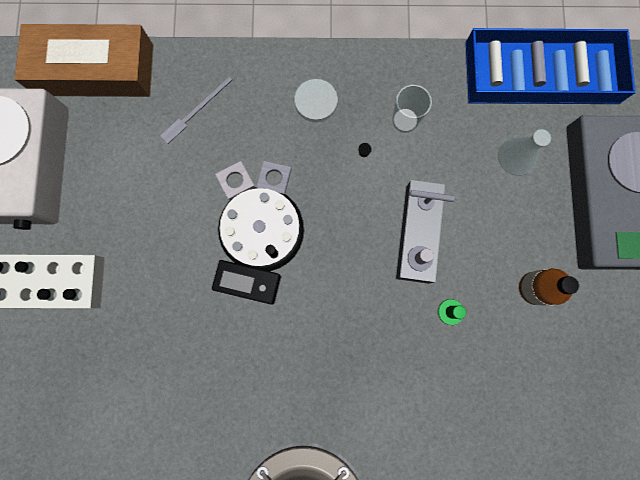

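View pics/side0.png

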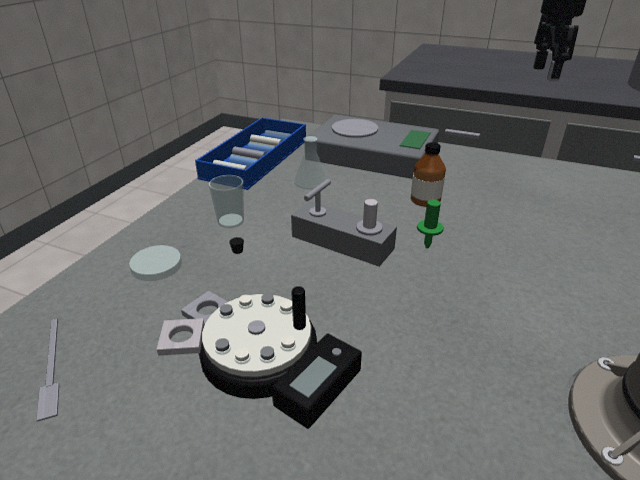

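```bash
cat >> h.py <<'E'
def cloud(cam,D):
    m=bot.camera_model(cam);K,R,t=map(np.array,(m["intrinsics"],m["R"],m["t"]))
    v,u=np.nonzero(D>0);P=np.linalg.solve(K,np.c_[u,v,np.ones(len(u))].T)*D[v,u]
    return (R.T@(P-t[:,None])).T
from scipy.optimize import least_squares
E
python3 - <<'E'
from h import *
np.set_printoptions(precision=4,suppress=True)
for c in("top","side"):
    I,D=bot.read_camera(c);P=cloud(c,D)
    near=lambda x,y,r:P[np.hypot(P[:,0]-x,P[:,1]-y)<r]
    Q=near(.53,.09,.15)
    W=Q[(abs(Q[:,2]-.046)<.004)]
    # disc+tab silhouette at z=.046 : rasterise 1 mm
    def occ(W,f):
        g=np.zeros((400,400),np.uint8);ij=((W[:,:2]-[.35,-.1])*1000).round().astype(int)
        ok=((ij>=0)&(ij<400)).all(1);g[ij[ok,0],ij[ok,1]]=255
        return cv2.morphologyEx(g,cv2.MORPH_CLOSE,cv2.getStructuringElement(cv2.MORPH_ELLIPSE,(7,7)))
    for nm,z in(("tab",.046),("ear",.030)):
        w=Q[abs(Q[:,2]-z)<.004]; w=w[(np.hypot(w[:,0]-.53,w[:,1]-.09)>.082)&(w[:,0]>.55)]
        g=occ(w,nm);cs=cv2.findContours(g,cv2.RETR_CCOMP,cv2.CHAIN_APPROX_NONE)
        for k,cc in enumerate(cs[0]):
            if cv2.contourArea(cc)>300:
                r=cv2.minAreaRect(cc);e=cv2.fitEllipse(cc)
                print(c,nm,"hole" if cs[1][0][k][3]>=0 else "outer",np.array(r[0])[::-1]/1000+[.35,-.1],r[1],r[2],"ell",np.array(e[0])[::-1]/1000+[.35,-.1],e[1])
    w=Q[(abs(Q[:,2]-.046)<.003)&(Q[:,0]<.56)];
    h=cv2.convexHull((w[:,:2]*1000).astype(np.float32))[:,0]/1000
    h=h[h[:,0]<.545]
    s=least_squares(lambda p:np.hypot(h[:,0]-p[0],h[:,1]-p[1])-.076,[.53,.09],loss="soft_l1",f_scale=.002);print(c,"disc",s.x,len(h),np.abs(s.fun).mean())
    for nm,x,y,z0,z1,r in(("post",.477,.062,.075,.106,.009),("knob",.464,-.21,.066,.100,.012)):
        B=near(x,y,.035);w=B[(B[:,2]>z0)&(B[:,2]<z1)]
        cam=ray(c,(0,0))[0][:2];d=cam-[x,y];d/=np.linalg.norm(d)
        s=least_squares(lambda p:np.hypot(w[:,0]-p[0],w[:,1]-p[1])-r,np.array([x,y])-.01*d,loss="soft_l1",f_scale=.002)
        T=B[B[:,2]>B[:,2].max()-.004]
        print(c,nm,s.x,len(w),np.abs(s.fun).mean(),"top",T.mean(0),len(T),B[:,2].max())
    B=near(.5,-.21,.14);w=B[abs(B[:,2]-.05)<.004];r=cv2.minAreaRect((w[:,:2]*1000).astype(np.float32));print(c,"block",r)
    for r in bot.trace("pin_knob",c): print("mask",r["score"],r["at"],r["mask"].sum())
E
```

```text
top tab outer [0.6204 0.1399] (48.94443130493164, 56.75251007080078) 61.073577880859375 ell [0.6207 0.1396] (52.518863677978516, 61.226322174072266)
top ear outer [0.6299 0.0631] (56.99586868286133, 51.175018310546875) 14.03624439239502 ell [0.6305 0.0627] (55.07927322387695, 65.66240692138672)
top ear hole [0.6273 0.0633] (34.64822769165039, 33.941123962402344) 45.0 ell [0.6271 0.0636] (34.15441131591797, 34.75099182128906)
top disc [0.481  0.0955] 14 0.007326515697393126
top post [0.4593 0.0502] 23 0.0020984897270228016 top [0.4724 0.0586 0.1105] 66 0.11287720661984531
top knob [ 0.4648 -0.2172] 58 0.00023925911426237893 top [ 0.4642 -0.216   0.105 ] 72 0.10778880738405693
top block ((491.49908447265625, -226.21214294433594), (252.86477661132812, 101.47267150878906), 4.7315239906311035)
mask 0.93 [449.6, 313.4] 567
mask 0.91 [420.8, 257.9] 500
side tab outer [0.6207 0.1387] (50.8641357421875, 59.12701416015625) 61.69924545288086 ell [0.6213 0.1394] (53.187583923339844, 65.14769744873047)
side ear outer [0.6325 0.0613] (57.115970611572266, 49.81859588623047) 10.784297943115234 ell [0.6335 0.062 ] (53.53528594970703, 59.30099868774414)
side disc [0.4773 0.1015] 15 0.009087203362737838
side post [0.4739 0.0576] 230 0.0005171187000568874 top [0.473  0.0592 0.1121] 93 0.1145012355423569
side knob [ 0.4654 -0.2181] 223 0.0008026981602039098 top [ 0.4643 -0.2155  0.1066] 75 0.10849138829781159
side block ((492.4247741699219, -226.86892700195312), (253.36758422851562, 106.13180541992188), 4.249238014221191)
mask 0.68 [369.0, 220.6] 649
mask 0.63 [429.5, 224.6] 724
```

Top view: carousel at (260,228), post at (270,250), tab hole at (235,178) and ear hole at (273,177). The pin is in the block at (424,256), next to the T-key at (428,198), and the green look-alike is at (452,312). The geometry fits the given sizes: axis ≈ (.526,.087), tab at +28°, ear at −13°, and post to tab hole 167 mm against 165 mm nominal.

```bash
cat >> h.py <<'E'
from scipy.spatial.transform import Rotation
def go(x,y,zg):  # tool-frame shift to bring grasp point to x,y,zg
    o=bot.get_obs();q=o["tool_rot"];R=Rotation.from_quat([q[1],q[2],q[3],q[0]]).as_matrix()
    d=R.T@(np.array([x,y,zg+.155])-o["eef_pos"]);print("t",o["t"],"tool shift mm",(d*1000).round(1),"pos",np.array(o["eef_pos"]).round(4),"yaxis",R[:,1].round(3),"F",np.array(o["contact_force"]).round(1),"w",o["gripper_width"],"g",o["grasp_force"])
E
python3 -m pendant '[[0.0854,0.0315,-0.0259,0,0],[0.0854,0.0315,-0.0259,0,0],[0.0854,0.0315,-0.0259,0,0],[0.0854,0.0315,-0.0259,0,0],[0.0854,0.0315,-0.0259,0,0],[0.0854,0.0315,-0.0259,0,0],[0.0854,0.0315,-0.0259,0,0],[0.0854,0.0315,-0.0259,0,0],[0.0854,0.021,-0.0355,0,0],[0.0854,0.021,-0.0355,0,0],[0.0854,0.021,-0.0355,0,0],[0.0854,0.021,-0.0355,0,0]]' 20
python3 -c "
from h import *
go(.4735,.0585,.091)"
```

```text
t: 1.7
eef_pos: [0.4286, -0.186, 0.405]
tool_rot: [0.0, 0.984, 0.177, 0.0]
contact_force: [1.2, 0.2, -0.7]
gripper_width: 0.998
grasp_force: 0.0
t 1.7 tool shift mm [ 127.3 -213.5  158.9] pos [ 0.4286 -0.186   0.405 ] yaxis [ 0.349 -0.937  0.001] F [ 1.2  0.2 -0.7] w 0.9978142435166579 g 0.0
```

```bash
python3 -m pendant '[[0.0854,0.0182,-0.0305,0,0],[0.0854,0.0182,-0.0305,0,0],[0.0854,0.0182,-0.0305,0,0],[0.0854,0.0182,-0.0305,0,0],[0.0854,0.0182,-0.0305,0,0],[0.0854,0.0182,-0.0305,0.015,0],[0.0854,0.0182,-0.0305,0.025,0],[0.0854,0,0,0.025,0],[0.0854,0,0,0,0]]'
python3 -c "
from h import *
go(.4735,.0585,.091)"
```

```text
t: 2.45
eef_pos: [0.4717, 0.0569, 0.3372]
tool_rot: [-0.0, 0.984, 0.18, -0.003]
contact_force: [-0.5, -0.5, -0.2]
gripper_width: 1.001
grasp_force: 0.0
t 2.45 tool shift mm [ 2.8 -0.7 91.2] pos [0.4717 0.0569 0.3372] yaxis [ 0.353 -0.935 -0.002] F [-0.5 -0.5 -0.2] w 1.0009554907724536 g 0.0
```

```bash
python3 -m pendant '[[0.0854,0.0028,-0.0007,0.03,0],[0.0854,0,0,0.03,0],[0.0854,0,0,0.03,0],[0.0854,0,0,0,0],[0.01,0,0,0,0],[0.01,0,0,0,0],[0.01,0,0,0,0],[0.01,0,0,0,0],[0.01,0,0,0,0]]' 25
python3 -c "
from h import *
go(.4735,.0585,.091)"
```

```text
t: 3.2
eef_pos: [0.4761, 0.0568, 0.2521]
tool_rot: [0.0, 0.984, 0.177, 0.001]
contact_force: [-0.5, -0.2, 0.5]
gripper_width: 0.302
grasp_force: 0.0
t 3.2 tool shift mm [-1.8 -2.5  6.1] pos [0.4761 0.0568 0.2521] yaxis [ 0.349 -0.937  0.001] F [-0.5 -0.2  0.5] w 0.30171580381527663 g 0.0
```

```bash
python3 -m pendant '[[0.01,-0.0018,0,0.005,0],[0.01,0,0,0,0],[0.01,0,0,0,0]]' 25
python3 -c "
from h import *
go(.4735,.0585,.091)"
```

```text
t: 3.45
eef_pos: [0.4755, 0.0567, 0.2478]
tool_rot: [0.0, 0.984, 0.177, 0.003]
contact_force: [-1.5, 0.0, 14.5]
gripper_width: 0.202
grasp_force: 24.0
t 3.45 tool shift mm [-1.3 -2.4  1.8] pos [0.4755 0.0567 0.2478] yaxis [ 0.349 -0.937  0.001] F [-1.5  0.  14.5] w 0.20183802544606802 g 23.986593782901764
```

```bash
python3 -m pendant '[[0.01,-0.0012,-0.0058,0,0],[0.01,-0.0005,-0.0058,0,0],[0.01,0.0003,-0.0057,0,0],[0.01,0.001,-0.0057,0,0],[0.01,0.0013,-0.0053,0,0],[0.01,0.002,-0.0053,0,0],[0.01,0.0024,-0.005,0,0],[0.01,0.0029,-0.005,0,0],[0.01,0,0,0,0],[0.01,0,0,0,0]]'
cat > look.py <<'E'
from h import *
np.set_printoptions(precision=4,suppress=True)
import sys
go(.468,.100,.091)
for c in("top","side"):
    I,D=bot.read_camera(c);cv2.imwrite(f"pics/{c}{sys.argv[1]}.png",I);P=cloud(c,D)
    Q=P[np.hypot(P[:,0]-.526,P[:,1]-.0867)<.16]
    w=Q[abs(Q[:,2]-.046)<.004];r=np.hypot(w[:,0]-.526,w[:,1]-.0867)
    w=w[(r>.083)&(w[:,0]>.55)]
    b=cv2.minAreaRect((w[:,:2]*1000).astype(np.float32));m=w.mean(0)[:2]-[.526,.0867]
    print(c,"tab rect",b,"centroid ang",np.degrees(np.arctan2(m[1],m[0])))
    for n in("tab_hole","post"):
        for r in bot.pinpoint(n,c)[:2]: print(n,round(r["score"],2),r["at"],at_z(c,r["at"],Z[n] or .091))
E
python3 look.py 1
```

```text
t: 4.28
eef_pos: [0.4666, 0.0996, 0.2466]
tool_rot: [0.001, 0.984, 0.177, 0.0]
contact_force: [-1.2, -2.1, 9.1]
gripper_width: 0.2
grasp_force: 24.7
t 4.2833 tool shift mm [1.4 0.1 0.6] pos [0.4666 0.0996 0.2466] yaxis [ 0.348 -0.937  0.001] F [-1.2 -2.1  9.1] w 0.20006730674231354 g 24.66407597064972
top tab rect ((629.86181640625, 65.3218994140625), (56.309139251708984, 52.28987503051758), 77.45523834228516) centroid ang -11.77285293244108
tab_hole 0.65 [273.8, 178.6] [0.6186 0.0616 0.046 ]
tab_hole 0.58 [270.3, 173.9] [0.628  0.0686 0.046 ]
side tab rect ((630.3822631835938, 64.58894348144531), (57.98434066772461, 56.13900375366211), 77.7491683959961) centroid ang -10.90099672384676
tab_hole 0.85 [202.3, 306.6] [0.6224 0.0794 0.046 ]
post 0.77 [285.9, 321.3] [0.4712 0.0993 0.091 ]
post 0.44 [202.1, 304.7] [0.5892 0.1161 0.091 ]
```

```bash
python3 - <<'E'
import cv2,numpy as np
a=cv2.imread("pics/top1.png")[145:215,230:310];b=cv2.imread("pics/side1.png")[270:350,150:240]
f=lambda i:cv2.resize(i,(400,350),interpolation=cv2.INTER_CUBIC)
cv2.imwrite("pics/c1.png",np.hstack([f(a),f(b)]))
E
```

```text
(no output)
```

View pics/c1.png

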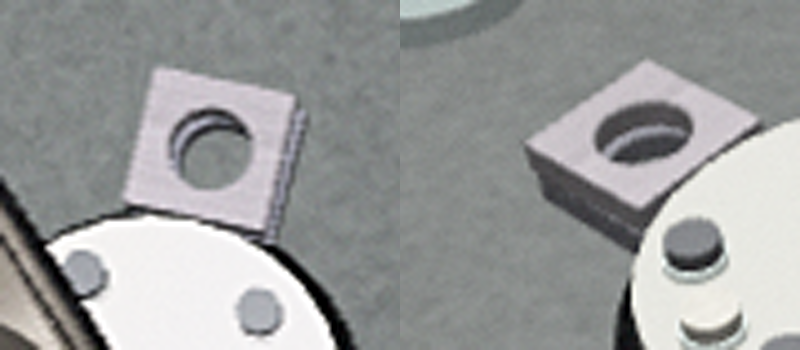

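The tab nearly covers the ear, but the ear still shows about 2.8 px on the right. Parallax accounts for about 1 px of that, so the tab needs roughly 1.5° more.

```bash
python3 -m pendant '[[0.01,0.0009,-0.0015,0,0],[0.01,0,0,0,0],[0.01,0,0,0,0],[0.05,0,0,0,0],[0.06,0,0,0,0],[0.06,0,0,0,0],[0.06,0,0,-0.02,0],[0.06,0,0,-0.04,0],[0.06,0,0,-0.04,0],[0.06,0,0,-0.02,0]]'
python3 look.py 2
python3 - <<'E'
import cv2,numpy as np
from h import proj
I=cv2.imread("pics/top2.png");J=cv2.imread("pics/side2.png")
f=lambda i:cv2.resize(i,(400,350),interpolation=cv2.INTER_CUBIC)
cv2.imwrite("pics/c2.png",np.hstack([f(I[145:215,230:310]),f(J[270:350,150:240])]))
# expected ear corner offset from parallax if aligned
a=np.radians(-13);u=np.array([np.cos(a),np.sin(a),0]);v=np.array([-u[1],u[0],0]);ax=np.array([.526,.0867,0])
for s in(-1,1):
    X=ax+u*.133+v*.028*s
    print([ (proj(c,X+[0,0,.030])-proj(c,X+[0,0,.046])).round(2) for c in("top","side")])
E
```

```text
t: 5.42
eef_pos: [0.4673, 0.1024, 0.3696]
tool_rot: [-0.0, 0.984, 0.178, 0.002]
contact_force: [1.1, 0.3, 0.2]
gripper_width: 0.706
grasp_force: 0.0
t 5.4167 tool shift mm [ -0.7   2.5 123.6] pos [0.4673 0.1024 0.3696] yaxis [ 0.35  -0.937  0.   ] F [1.1 0.3 0.2] w 0.7058726445009667 g 0.0
top tab rect ((629.0943603515625, 63.52056121826172), (56.250614166259766, 53.32212448120117), 77.37320709228516) centroid ang -12.573701348180462
tab_hole 0.68 [274.8, 172.0] [0.6319 0.06   0.046 ]
post 0.88 [246.5, 252.3] [0.469  0.1028 0.091 ]
side tab rect ((629.9832763671875, 63.13566589355469), (57.68444061279297, 55.63953399658203), 77.0812759399414) centroid ang -11.960280800488
tab_hole 0.55 [203.6, 304.0] [0.624  0.0738 0.046 ]
post 0.83 [287.0, 320.7] [0.4704 0.0977 0.091 ]
[array([0.51, 2.55]), array([1.37, 7.83])]
[array([1.  , 2.66]), array([1.79, 7.99])]
```

View pics/c2.png

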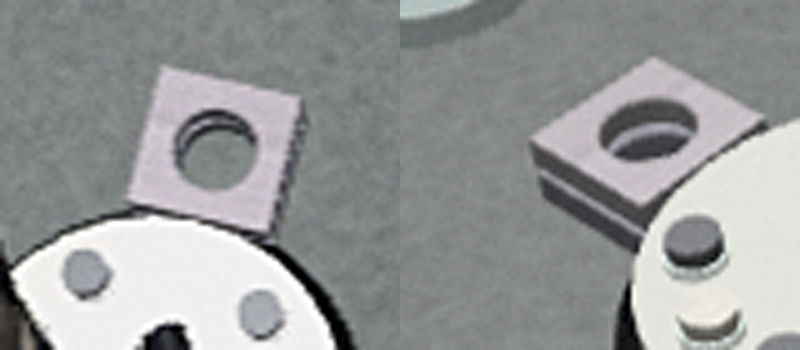

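Tab and ear corners now differ only by the expected parallax, to within about 1 mm, so they are aligned. Next I line the jaw up with the ear's tangent and go to the pin.

```bash
python3 -m pendant '[[0.0854,0,0,0,6.7],[0.0854,0,0,0,6.7],[0.0854,0,0,0,6.7],[0.0854,0,0,0,6.7],[0.0854,0,0,0,6.7],[0.0854,0,0,0,0]]'
python3 -c "
from h import *
go(.4648,-.2175,.085)"
```

```text
t: 6.22
eef_pos: [0.4662, 0.1016, 0.3641]
tool_rot: [0.001, 0.993, -0.116, -0.002]
contact_force: [0.3, -0.9, -0.8]
gripper_width: 1.004
grasp_force: 0.0
t 6.2167 tool shift mm [ 72.2 310.7 124.3] pos [0.4662 0.1016 0.3641] yaxis [-0.23  -0.973  0.001] F [ 0.3 -0.9 -0.8] w 1.0042971743689126 g 0.0
```

```bash
python3 -m pendant '[[0.0854,0.009,0.0388,0,0],[0.0854,0.009,0.0388,0,0],[0.0854,0.009,0.0388,0,0],[0.0854,0.009,0.0388,0,0],[0.0854,0.009,0.0388,0,0],[0.0854,0.009,0.0388,0,0],[0.0854,0.009,0.0388,0.01,0],[0.0854,0.009,0.0388,0.02,0],[0.0854,0,0,0.02,0],[0.0854,0,0,0,0],[0.0854,0,0,0,0]]'
python3 -c "
from h import *
go(.4648,-.2175,.085)"
```

```text
t: 7.13
eef_pos: [0.4661, -0.214, 0.3154]
tool_rot: [-0.001, 0.994, -0.113, -0.002]
contact_force: [0.5, 1.4, -0.3]
gripper_width: 1.001
grasp_force: 0.0
t 7.1333 tool shift mm [-0.1  3.8 75.4] pos [ 0.4661 -0.214   0.3154] yaxis [-0.224 -0.975 -0.001] F [ 0.5  1.4 -0.3] w 1.0009354615299986 g 0.0
```

```bash
python3 -m pendant '[[0.0854,0,0.003,0.03,0],[0.0854,0,0,0.03,0],[0.0854,0,0,0.015,0],[0.0854,0,0,0,0],[0.01,0,0,0,0],[0.01,0,0,0,0],[0.01,0,0,0,0],[0.01,0,0,0,0],[0.01,0,0,0,0],[0.01,0,0,0,0],[0.01,0,0,0,0],[0.01,0,0,0,0]]' 50
python3 -c "
from h import *
go(.4648,-.2175,.085)"
```

```text
t: 8.13
eef_pos: [0.4664, -0.2175, 0.2431]
tool_rot: [0.0, 0.994, -0.114, 0.001]
contact_force: [-1.3, 0.3, 6.0]
gripper_width: 0.268
grasp_force: 48.6
t 8.1333 tool shift mm [-1.6  0.4  3.1] pos [ 0.4664 -0.2175  0.2431] yaxis [-0.226 -0.974  0.   ] F [-1.3  0.3  6. ] w 0.2681804570650714 g 48.61746311187744
```

```bash
python3 -m pendant '[[0.01,0,0,-0.02,0],[0.01,0,0,-0.03,0],[0.01,0,0,-0.03,0],[0.01,0,0,-0.02,0],[0.01,0,0,0,0]]'
python3 -c "
from h import *
go(.627,.0635,.165)"
```

```text
t: 8.55
eef_pos: [0.4673, -0.2178, 0.3466]
tool_rot: [0.001, 0.993, -0.114, 0.004]
contact_force: [1.2, -0.3, -1.1]
gripper_width: 0.268
grasp_force: 49.3
t 8.55 tool shift mm [  91.7 -310.2   26.9] pos [ 0.4673 -0.2178  0.3466] yaxis [-0.226 -0.974  0.001] F [ 1.2 -0.3 -1.1] w 0.26766909008788714 g 49.258913397789
```

```bash
python3 -m pendant '[[0.01,0.0068,-0.023,0,0],[0.01,0.01,-0.034,0,0],[0.01,0.01,-0.034,0,0],[0.01,0.01,-0.034,0,0],[0.01,0.01,-0.034,0,0],[0.01,0.01,-0.034,0,0],[0.01,0.01,-0.034,0,0],[0.01,0.01,-0.034,0,0],[0.01,0.0085,-0.028,0,0],[0.01,0.006,-0.021,0,0],[0.01,0,0,0,0],[0.01,0,0,0,0]]'
python3 look.py 3
python3 - <<'E'
from h import *
go(.627,.0635,.165)
I,J=cv2.imread("pics/top3.png"),cv2.imread("pics/side3.png")
f=lambda i:cv2.resize(i,(400,350),interpolation=cv2.INTER_CUBIC)
cv2.imwrite("pics/c3.png",np.hstack([f(I[120:225,215:335]),f(J[200:340,130:290])]))
E
```

```text
t: 9.55
eef_pos: [0.6248, 0.0655, 0.3408]
tool_rot: [-0.0, 0.994, -0.112, -0.001]
contact_force: [-0.6, -0.0, -1.7]
gripper_width: 0.269
grasp_force: 49.3
t 9.55 tool shift mm [-160.4    1.4   95.1] pos [0.6248 0.0655 0.3408] yaxis [-0.223 -0.975  0.   ] F [-0.6 -0.  -1.7] w 0.26905247542870003 g 49.32987034320831
top tab rect ((0.0, 0.0), (0.0, 0.0), 0.0) centroid ang nan
side tab rect ((630.1177368164062, 62.854042053222656), (58.043914794921875, 55.53227996826172), 76.0784912109375) centroid ang -11.9233033007887
tab_hole 0.87 [203.7, 300.6] [0.6283 0.0673 0.046 ]
post 0.6 [287.4, 320.0] [0.4706 0.0963 0.091 ]
t 9.85 tool shift mm [ 2.1 -1.4 22. ] pos [0.6247 0.0626 0.342 ] yaxis [-0.228 -0.974  0.001] F [ 0.1  0.5 -1. ] w 0.2699160955688132 g 49.32962357997894look.py:10: RuntimeWarning: Mean of empty slice.
  b=cv2.minAreaRect((w[:,:2]*1000).astype(np.float32));m=w.mean(0)[:2]-[.526,.0867]
  ret = um.true_divide(
```

View pics/c3.png

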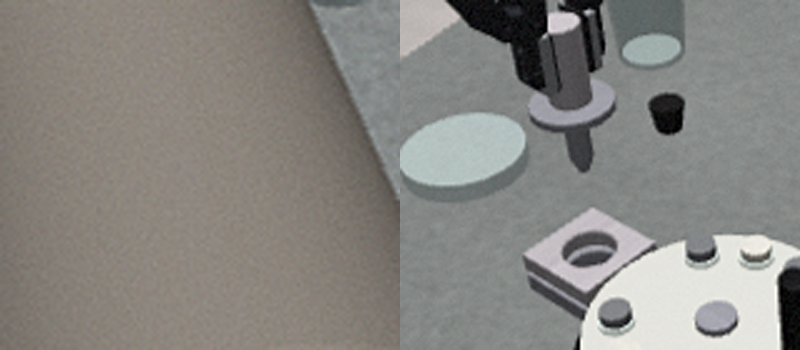

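The pin hangs upright over the hole (shank tip near side pixel (203,268), hole at (204,300)) with about 9 mm clearance, so I lower it.

```bash
python3 -m pendant '[[0.01,0.0025,-0.0015,0.02,0],[0.01,0,0,0.02,0],[0.01,0,0,0.015,0],[0.01,0,0,0.015,0],[0.01,0,0,0.015,0],[0.01,0,0,0.01,0],[0.01,0,0,0,0]]'
python3 -c "
from h import *
go(.6275,.0640,.084)"
```

```text
t: 10.43
eef_pos: [0.6268, 0.0641, 0.2448]
tool_rot: [0.001, 0.993, -0.114, -0.002]
contact_force: [-1.0, 0.3, -1.7]
gripper_width: 0.264
grasp_force: 49.3
t 10.4333 tool shift mm [ 0.8 -0.1  5.8] pos [0.6268 0.0641 0.2448] yaxis [-0.227 -0.974  0.002] F [-1.   0.3 -1.7] w 0.26351151101741277 g 49.33829963207245
```

Collar should be about 6 mm above the tab; I'll ease it down until contact.

```bash
python3 -m pendant '[[0.01,0,0,0.003,0],[0.01,0,0,0.002,0],[0.01,0,0,0.001,0],[0.01,0,0,0,0]]'
python3 - <<'E'
from h import *
go(.6275,.0640,.084)
J,D=bot.read_camera("side");cv2.imwrite("pics/c4.png",cv2.resize(J[240:340,140:260],(720,600),interpolation=cv2.INTER_CUBIC))
E
```

```text
t: 10.77
eef_pos: [0.628, 0.0649, 0.2416]
tool_rot: [-0.0, 0.994, -0.114, 0.0]
contact_force: [-0.9, -0.1, -1.2]
gripper_width: 0.268
grasp_force: 49.3
t 10.7667 tool shift mm [-0.2  1.   2.6] pos [0.628  0.0649 0.2416] yaxis [-0.226 -0.974 -0.   ] F [-0.9 -0.1 -1.2] w 0.2678167347978741 g 49.337589740753174
```

View pics/c4.png

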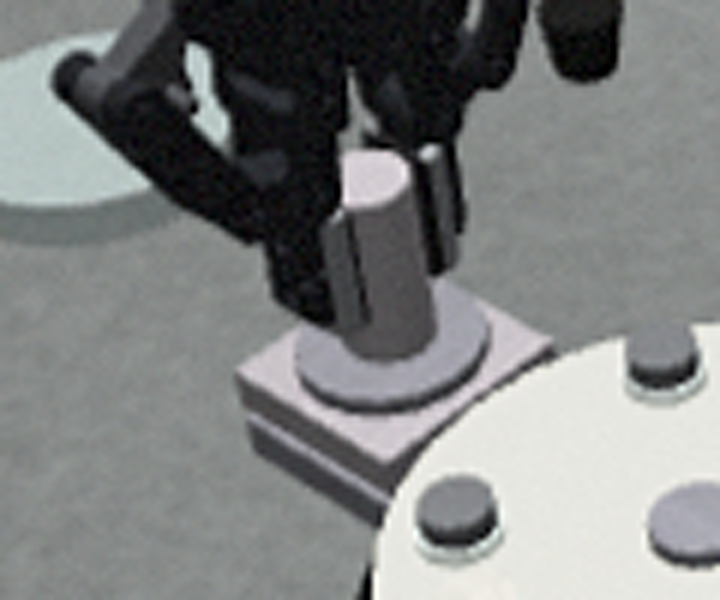

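The shank is through the hole and the collar is just above the tab, roughly centred. I press on until force shows.

```bash
python3 -m pendant '[[0.01,0,0,0.0015,0],[0.01,0,0,0.0015,0],[0.01,0,0,0,0]]'
```

```text
t: 11.07
eef_pos: [0.6281, 0.0651, 0.2391]
tool_rot: [-0.0, 0.994, -0.114, 0.001]
contact_force: [-2.3, -0.7, 6.0]
gripper_width: 0.265
grasp_force: 50.1
```

```bash
python3 -m pendant '[[0.01,0,0,0.001,0],[0.01,0,0,0,0]]'
```

```text
t: 11.23
eef_pos: [0.6281, 0.0654, 0.2391]
tool_rot: [-0.0, 0.994, -0.114, 0.001]
contact_force: [-4.2, -0.3, 12.7]
gripper_width: 0.267
grasp_force: 51.0
```

Contact at the expected height (TCP 0.239 m). Release, rise and check.

```bash
python3 -m pendant '[[0.05,0,0,0,0],[0.0854,0,0,0,0],[0.0854,0,0,0,0],[0.0854,0,0,0,0],[0.0854,0,0,0,0],[0.0854,0,0,-0.02,0],[0.0854,0,0,-0.035,0],[0.0854,0,0,-0.035,0],[0.0854,0,0,-0.035,0],[0.0854,0,0,-0.03,0],[0.0854,-0.03,0,0,0],[0.0854,0,0,0,0]]'
python3 - <<'E'
from h import *
J,D=bot.read_camera("side");P=cloud("side",D)
B=P[np.hypot(P[:,0]-.628,P[:,1]-.065)<.03]
T=B[B[:,2]>.095];print("knob top",np.median(T,0),B[:,2].max())
w=B[(B[:,2]>.062)&(B[:,2]<.094)];s=least_squares(lambda p:np.hypot(w[:,0]-p[0],w[:,1]-p[1])-.012,[.628,.06]);print("axis",s.x)
C=B[(B[:,2]>.047)&(B[:,2]<.057)];print("collar z p90",np.percentile(C[:,2],90))
print(bot.pinpoint("pin_knob","side")[:2])
cv2.imwrite("pics/c5.png",cv2.resize(J[200:400,140:380],(720,600),interpolation=cv2.INTER_CUBIC))
E
```

```text
t: 12.23
eef_pos: [0.5959, 0.0732, 0.3939]
tool_rot: [-0.0, 0.994, -0.113, 0.0]
contact_force: [-0.6, 0.9, -1.2]
gripper_width: 0.996
grasp_force: 0.0
knob top [0.624995   0.06885496 0.10202542] 0.3945539651101962
axis [0.62746361 0.06499972]
collar z p90 0.0535904852257225
[{'at': [432.0, 214.6], 'score': 0.93}, {'at': [199.0, 282.1], 'score': 0.8}]
```

View pics/c5.png

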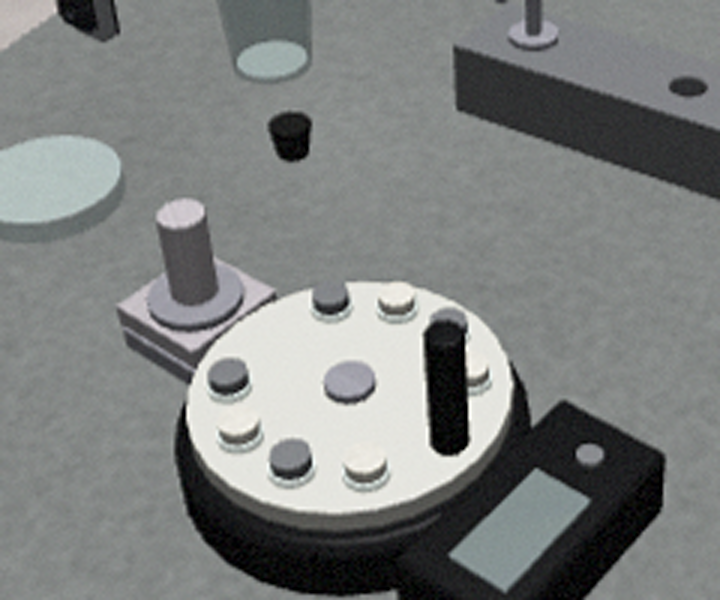

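The pin stands upright with its collar flat on the tab and its knob top at 102 mm, as expected. The tab is over the ear, the key is untouched and the gripper is clear.

```bash
python3 -c "
from station import bot
print(bot.hand_in())"
```

```text
the job is handed in; nothing more can be done
None
```

I turned the carousel until its tab lay over the ear to within about 1 mm, pushed the round-knobbed lock pin down through both holes until its collar sat flat on the tab, let go, and handed the job in at about 12.3 s; no verdict was returned.

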